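# Find and release the latched key of a control box

### The job

One of the four identical white keys on the grey control box has been left latched down. Going from left to right as you face the box, tap all four keys lightly with the fingertips to feel which one it is, without pressing any of them home; then press the latched key right down and let go, so that it springs up and all four keys stand up. Press no other key home, do it all by touch without hammering the keys, and leave the things on and around the box where they lie.

Things in the scene. Friction and masses are not known exactly. Their poses are not given: they have to be found in the camera images.
- control_box: grey control box fixed to the bench, 150 mm (its x, away from the robot at yaw 0) x 280 mm (its y, to the left) x 55 mm high; origin at the centre of its underside, z up. Its flat top is 55 mm above the bench. Four identical white keys stand in a row along its y in a black surround on the near half of the top; the far half carries loose things. It is placed anew, turned up to about 17 degrees, at each start; one of the keys, any of the four, is latched.
- key_1_top (a point): centre of the top face of the leftmost key, seen from the robot (at x = -35, y = +82.5 mm in the box's frame); it moves with the key. The cap is white, 26 mm (box x) x 30 mm (box y), 55 mm from the next. Up, its top stands 20 mm above the box's top (75 mm above the bench); latched, 4.4 mm lower; pressed home, 11 mm lower.
- key_1 (a joint): how far the leftmost key is down, in m: 0 up, about 0.0044 latched, 0.011 against the stop. A free key yields at 1.5 N plus 0.5 N per mm (7 N at the stop), and 0.8 N more per 10 mm/s of speed. A latched key is firm up to 3.5 N. Push-push: pressed beyond 9 mm and let go, a free key latches and a latched one comes up (in under 1 s); less than 7 mm changes nothing.
- key_2_top (a point): centre of the top face of the second key, seen from the robot (at x = -35, y = +27.5 mm in the box's frame); it moves with the key. The cap is white, 26 mm (box x) x 30 mm (box y), 55 mm from the next. Up, its top stands 20 mm above the box's top (75 mm above the bench); latched, 4.4 mm lower; pressed home, 11 mm lower.
- key_2 (a joint): how far the second key is down, in m: 0 up, about 0.0044 latched, 0.011 against the stop. A free key yields at 1.5 N plus 0.5 N per mm (7 N at the stop), and 0.8 N more per 10 mm/s of speed. A latched key is firm up to 3.5 N. Push-push: pressed beyond 9 mm and let go, a free key latches and a latched one comes up (in under 1 s); less than 7 mm changes nothing.
- key_3_top (a point): centre of the top face of the third key, seen from the robot (at x = -35, y = -27.5 mm in the box's frame); it moves with the key. The cap is white, 26 mm (box x) x 30 mm (box y), 55 mm from the next. Up, its top stands 20 mm above the box's top (75 mm above the bench); latched, 4.4 mm lower; pressed home, 11 mm lower.
- key_3 (a joint): how far the third key is down, in m: 0 up, about 0.0044 latched, 0.011 against the stop. A free key yields at 1.5 N plus 0.5 N per mm (7 N at the stop), and 0.8 N more per 10 mm/s of speed. A latched key is firm up to 3.5 N. Push-push: pressed beyond 9 mm and let go, a free key latches and a latched one comes up (in under 1 s); less than 7 mm changes nothing.
- key_4_top (a point): centre of the top face of the rightmost key, seen from the robot (at x = -35, y = -82.5 mm in the box's frame); it moves with the key. The cap is white, 26 mm (box x) x 30 mm (box y), 55 mm from the next. Up, its top stands 20 mm above the box's top (75 mm above the bench); latched, 4.4 mm lower; pressed home, 11 mm lower.
- key_4 (a joint): how far the rightmost key is down, in m: 0 up, about 0.0044 latched, 0.011 against the stop. A free key yields at 1.5 N plus 0.5 N per mm (7 N at the stop), and 0.8 N more per 10 mm/s of speed. A latched key is firm up to 3.5 N. Push-push: pressed beyond 9 mm and let go, a free key latches and a latched one comes up (in under 1 s); less than 7 mm changes nothing.
- blue_cap: blue ribbed screw cap, 46 mm across, 21 mm high, lying loose on the far half of the box's top; origin at the centre of its underside. A bystander: leave it where it is.
- pen: thin pen, 145 mm long, 9 mm high, lying loose along the far half of the box's top; origin at the centre of its underside. A bystander: leave it where it is.
- petri_dish: round shallow dish, 91 mm across, 16 mm high, loose on the bench right of the box; origin at the centre of its underside. A bystander: leave it where it is.
- marker: marker pen, 135 mm long, 16 mm thick, loose on the bench right of the box; origin at the centre of its underside. A bystander: leave it where it is.

How it is judged (in metres and radians):
On the way, in this order (a step that is already met when the one before it is completed fails the run):
1. the leftmost key is tapped (contact force between the fingers and key_1 above 0.3 N), for 0.02 s.
2. the second key is tapped (contact force between the fingers and key_2 above 0.3 N), for 0.02 s.
3. the third key is tapped (contact force between the fingers and key_3 above 0.3 N), for 0.02 s.
4. the rightmost key is tapped (contact force between the fingers and key_4 above 0.3 N), for 0.02 s.
5. the fingers are off the keys, and exactly one key is still latched (the tapping has neither freed it nor latched another) (contact force between each of the arm, the fingers and key_1 below 0.1 N and contact force between each of the arm, the fingers and key_2 below 0.1 N and contact force between each of the arm, the fingers and key_3 below 0.1 N and contact force between each of the arm, the fingers and key_4 below 0.1 N and ((value of joint key_1 between 0.0035 and 0.0055 m and value of joint each of key_2, key_3, key_4 below 0.0012 m) or (value of joint key_2 between 0.0035 and 0.0055 m and value of joint each of key_1, key_3, key_4 below 0.0012 m) or (value of joint key_3 between 0.0035 and 0.0055 m and value of joint each of key_1, key_2, key_4 below 0.0012 m) or (value of joint key_4 between 0.0035 and 0.0055 m and value of joint each of key_1, key_2, key_3 below 0.0012 m))), for 0.05 s.
6. a key is pressed down, more than 7.5 mm, by the fingers (((value of joint key_1 above 0.0075 m and contact force between the fingers and key_1 above 0.5 N) or (value of joint key_2 above 0.0075 m and contact force between the fingers and key_2 above 0.5 N) or (value of joint key_3 above 0.0075 m and contact force between the fingers and key_3 above 0.5 N) or (value of joint key_4 above 0.0075 m and contact force between the fingers and key_4 above 0.5 N))), for 0.02 s.
At the end, for the whole second after the job is handed in: all four keys stand up (each within 1.2 mm of its upper stop), and the cap, pen, dish and marker lie at rest within 20 mm of where they started (value of joint each of key_1, key_2, key_3, key_4 below 0.0012 m and distance of each of blue_cap, pen, petri_dish, marker from where it was at the start of the episode below 0.02 m and linear speed of each of blue_cap, pen, petri_dish, marker below 0.02 m/s); the robot touches nothing.
It fails at once if a key is pressed home (more than 8 mm) while another key is down (more than 2.5 mm): the wrong key is being pressed ((value of joint key_1 above 0.008 m and value of joint key_2 above 0.0025 m) or (value of joint key_1 above 0.008 m and value of joint key_3 above 0.0025 m) or (value of joint key_1 above 0.008 m and value of joint key_4 above 0.0025 m) or (value of joint key_2 above 0.008 m and value of joint key_1 above 0.0025 m) or (value of joint key_2 above 0.008 m and value of joint key_3 above 0.0025 m) or (value of joint key_2 above 0.008 m and value of joint key_4 above 0.0025 m) or (value of joint key_3 above 0.008 m and value of joint key_1 above 0.0025 m) or (value of joint key_3 above 0.008 m and value of joint key_2 above 0.0025 m) or (value of joint key_3 above 0.008 m and value of joint key_4 above 0.0025 m) or (value of joint key_4 above 0.008 m and value of joint key_1 above 0.0025 m) or (value of joint key_4 above 0.008 m and value of joint key_2 above 0.0025 m) or (value of joint key_4 above 0.008 m and value of joint key_3 above 0.0025 m)).
It fails at once if a key is hammered (more than 80 N) (contact force between anything else and key_1 above 80 N or contact force between anything else and key_2 above 80 N or contact force between anything else and key_3 above 80 N or contact force between anything else and key_4 above 80 N).
It fails at once if a bystander is pushed away or lifted (more than 30 mm) (distance of any of blue_cap, pen, petri_dish, marker from where it was at the start of the episode above 0.03 m).
It also fails if it takes over 45 s, if anything falls off the work surface, if the arm or the gripper's body presses on something with over 40 N, if the wrist force passes 120 N, or if a joint passes its speed limit or range.

### The arm

A 6-joint arm with a two-finger parallel gripper is mounted at the origin on a cart in front of the work surface, level with it; the furniture and walls round the work are solid. World frame = base frame: x ahead of the robot, y to its left, z up, the work surface at z = 0. Lengths are in m, angles in degrees, forces in N, time in s.
With the tool pointing down it reaches from about 0.35 to 0.875 m from the base axis. Payload 4.2 kg.
Tool frame: the origin (TCP) lies at the very end of the fingers, on their centre line; the grasp point (between the pads) lies 19 mm behind it; z points along the fingers, y is the line along which they close (so a half turn about z gives the same grasp; the last joint's range is limited). The gripper opens to 87 mm and grips with 3 to 60 N. Pads are 19 mm wide; open, the fingers measure 117 mm over their backs; the gripper's body (75 mm by 190 mm) begins 51 mm behind the grasp point.
Start: joints at [79.332, 22.042, 0.453, 0, -68.411, -14.817], TCP at [0.269, 0.564, 0.223] pointing down, gripper open.
Joint ranges: [-179.83, 179.83], [-69.29, 118.12], [-61.27, 80.66], [-181.25, 117.63], [-171.15, -9.14], [-177.46, 177.46]. Speed limits (degrees/s): [159.86, 159.86, 180, 180, 180, 180].

### API

Orientations are given as a 3x3 rotation matrix whose columns are the frame's x, y, z axes.
In Python, from station import sense, cams, r gives the robot as it stands. The module is installed in compiled form; this text tells all that it offers.
- The arm moves only by the tool step_arm, never from a script. Its argument "targets" is text: rows parted by semicolons, each of 4 numbers parted by spaces: the shift along the tool's x, y, z in cm, then the turn about the tool's z in degrees. In form: x y z turn; .... A call has 1 to 12 rows; each row shifts and turns the commanded pose from where the row before left it, along the tool's axes as they then stand; what a row does not reach is not made up. A row lasts 1/12 s, in which the tool goes at most 41.7 mm and 7.16 degrees, less where a joint would pass 70% of its speed; a pose out of reach is approached as far as the arm can. A call with a gripper value outside its range is refused whole. "claw" is the finger opening in cm, from 0 to 8.7, set as the call begins (left out, the last holds). The fingers move at their own pace and stop on an object; the grip force is fixed at half the most. Time passes only in rows, so rows that do not move let the fingers close. It gives the time, the measured TCP pose, the force, the opening and the grip force at its end, in the units of the state.
- sense(): the state, without advancing time (a new reading comes with each control period).
- cams.capture(name): name is "scene" or "top"; returns a dict with "frame" (480x640x3 uint8, blue, green, red), "vertical_fov" (degrees; the focal length in pixels is half the picture's height over the tangent of half this angle, whatever the lens; pixels are square), "cx", "cy" (the principal point, pixels), "dist_coeffs" ([k1, k2, p1, p2, k3] as OpenCV has them; the pictures are not rectified), "eye" and "rotation" of the camera in the world. Camera axes: x right, y down, z forward; pixel columns grow to the right and rows downward; lengths in m; the calibration is good to about 2 mm. A picture is of the moment at which its call begins. There is no depth.
- r.finish_job(): hands the job in; it is judged then, once.
The state is a dict: "time_s": time; "joints": joint angles; "joint_velocities": joint speeds; "effort": joint torques, N m; "tcp_pos": TCP position; "ee_rot": TCP orientation; "wrist_force": force on the tool from outside, world axes, zero at the start; "moment": the same for the moment, N m; "gripper_width": opening from 0.0 (shut) to 1.0 (fully open); "gripper_force": force on a finger pad.
Only numpy, scipy, OpenCV 4.12 (cv2) and the standard library are available. Lean on these libraries where they do the work, as an engineer would, in place of code of your own. Each camera call takes 0.05 s, during which the arm holds its last target. There are 200 camera calls.

## Working session

There is one attempt and no reset: what is moved stays moved. The work goes in short steps, Python scripts to look and compute and a tool call to move; the robot and the scene stay as the last step left them, time stands still between calls to the robot, and variables do not carry over. Pictures are saved under pics/ and viewed, at most 10 in all, crops included, and the job is handed in when it is done.

Besides the shell and the picture viewer there is one more tool, called after ">>>" in YAML: its name, and indented under it one key for each argument. step_arm: Moves the arm, as the interface text tells. Its arguments: {"type":"object","properties":{"targets":{"type":"string"},"claw":{"type":"number"}},"required":["targets"]}

```bash
mkdir -p pics
python3 - <<'E'
from station import sense,cams,r
import cv2,numpy as np,pickle
d={}
for n in("scene","top"):
    c=cams.capture(n); d[n]=c; cv2.imwrite(f"pics/{n}0.png",c["frame"])
    print(n,c["vertical_fov"],c["cx"],c["cy"],c["dist_coeffs"],np.round(c["eye"],3),np.round(c["rotation"],3).tolist())
pickle.dump(d,open("c0.pkl","wb"))
s=sense(); print(s)
E
```

```text
scene 46.569799059835596 319.2786675001809 245.4799523765398 [-0.09165191  0.          0.          0.          0.        ] [ 0.149 -0.74   0.509] [[0.853, -0.25, 0.459], [-0.522, -0.432, 0.735], [0.015, -0.867, -0.499]]
top 56.42522006393751 321.014577226189 234.95940830731104 [-0.04732019  0.          0.          0.          0.        ] [ 0.417 -0.111  0.907] [[-0.009, -0.992, 0.127], [-0.999, 0.014, 0.042], [-0.044, -0.127, -0.991]]
{'time_s': 0.1, 'joints': array([ 7.93321979e+01,  2.20861391e+01,  3.89661587e-01, -2.27675336e-02,
       -6.84107550e+01, -1.48169187e+01]), 'joint_velocities': array([ 0.02328968, -0.08964056,  0.16169119,  0.16954191,  0.06345642,
        0.05408451]), 'effort': array([ 4.76195728e-04, -3.91692567e+01,  1.87935555e+01,  4.23186958e+00,
        1.35103296e-02, -6.82405744e-05]), 'tcp_pos': array([0.26868473, 0.56372866, 0.22159189]), 'ee_rot': array([[ 9.02637031e-01, -4.30402005e-01, -7.09552966e-04],
       [-4.30402573e-01, -9.02635303e-01, -1.77078872e-03],
       [ 1.21683458e-04,  1.90377289e-03, -9.99998180e-01]]), 'wrist_force': array([0.01072333, 1.21817031, 0.62209978]), 'moment': array([ 0.03003514, -0.02763419,  0.06051882]), 'gripper_force': 0.0, 'gripper_width': 0.997314128988007}
```

View pics/top0.png

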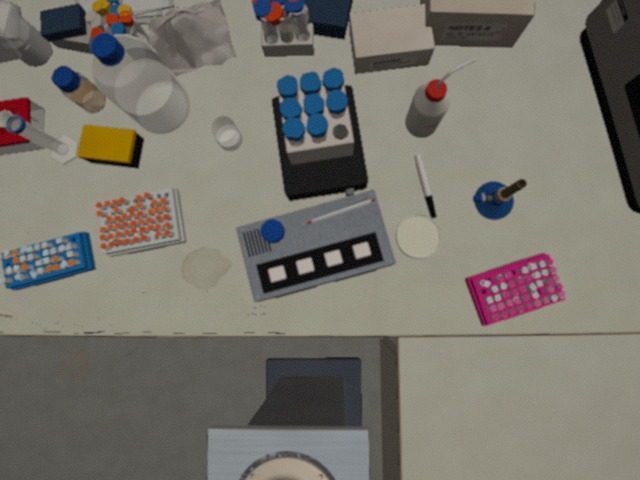

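View pics/scene0.png

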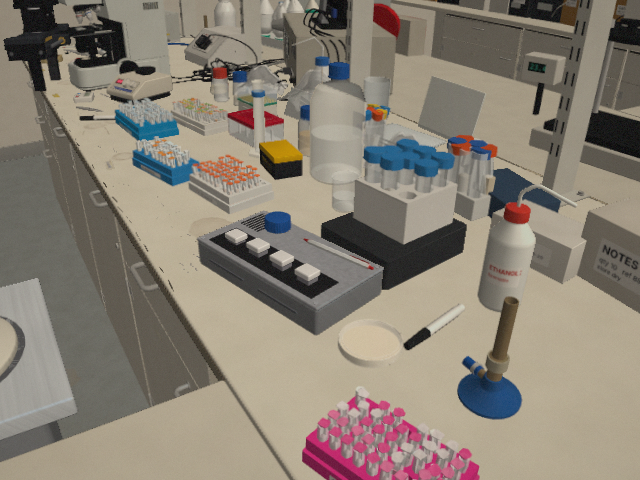

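Top view: a grey box, with its keys at about (277,274), (304,266), (333,258) and (361,250). The dish is at (417,237), and the cap and pen are on the far half. In the scene view the keys are at (235,236), (258,246), (281,259) and (307,272).

```bash
cat > h.py <<'E'
import numpy as np,cv2
def ray(c,uv):
    f=240/np.tan(np.radians(c["vertical_fov"]/2)); K=np.array([[f,0,c["cx"]],[0,f,c["cy"]],[0,0,1]])
    p=cv2.undistortPoints(np.array(uv,float).reshape(-1,1,2),K,np.array(c["dist_coeffs"]))[:,0]
    d=np.c_[p,np.ones(len(p))]@np.array(c["rotation"]).T
    return np.array(c["eye"]),d/np.linalg.norm(d,axis=1)[:,None]
def onz(c,uv,z):
    e,d=ray(c,uv); return e+d*((z-e[2])/d[:,2])[:,None]
def tri(c1,u1,c2,u2):
    e1,D1=ray(c1,u1);e2,D2=ray(c2,u2);out=[]
    for a,b in zip(D1,D2):
        t=np.linalg.lstsq(np.c_[a,-b],e2-e1,rcond=None)[0]; p,q=e1+t[0]*a,e2+t[1]*b
        out.append(np.r_[(p+q)/2,np.linalg.norm(p-q)])
    return np.array(out)
def keys(c,guess,lo):
    g=c["frame"].min(axis=2); n,l,s,ce=cv2.connectedComponentsWithStats((g>lo).astype(np.uint8))
    out=[]
    for u,v in guess:
        k=l[v,u]; out.append((*ce[k],*s[k]))
    return np.array(out)
E
python3 - <<'E'
from h import *
import pickle
d=pickle.load(open("c0.pkl","rb"));np.set_printoptions(precision=4,suppress=True)
t,s=d["top"],d["scene"]
print([t["frame"][v,u].tolist() for u,v in [(277,274),(270,265)]],[s["frame"][v,u].tolist() for u,v in [(235,236),(235,242),(248,252)]])
kt=keys(t,[(277,274),(304,266),(333,258),(361,250)],150); ks=keys(s,[(235,236),(258,245),(281,258),(307,271)],185)
print(kt);print(ks)
print(tri(t,kt[:,:2],s,ks[:,:2]))
P=onz(t,kt[:,:2],.075);print(P,np.diff(P,axis=0),np.linalg.norm(np.diff(P[:,:2],axis=0),axis=1))
b=P[0]-P[3];print("yaw",np.degrees(np.arctan2(-b[0],b[1])))
# tops from scene at z .075
print(onz(s,ks[:,:2],.075))
E
```

```text
[[159, 167, 175], [0, 1, 6]] [[177, 189, 199], [127, 136, 142], [37, 40, 41]]
[[276.8493 273.2808 270.     267.      15.      14.     146.    ]
 [304.8299 265.4014 298.     259.      15.      14.     147.    ]
 [333.1438 257.5411 326.     251.      15.      14.     146.    ]
 [361.5374 249.6803 354.     243.      16.      14.     147.    ]]
[[   319.457     239.4635      0.          0.        640.        480.
  307004.    ]
 [   319.457     239.4635      0.          0.        640.        480.
  307004.    ]
 [   319.457     239.4635      0.          0.        640.        480.
  307004.    ]
 [   319.457     239.4635      0.          0.        640.        480.
  307004.    ]]
[[ 0.5111 -0.0295  0.067   0.1387]
 [ 0.5086 -0.071   0.083   0.0986]
 [ 0.5052 -0.113   0.1023  0.0602]
 [ 0.5011 -0.1539  0.1237  0.0238]]
[[ 0.453   0.0079  0.075 ]
 [ 0.4671 -0.0445  0.075 ]
 [ 0.4812 -0.0975  0.075 ]
 [ 0.4952 -0.1506  0.075 ]] [[ 0.0141 -0.0524  0.    ]
 [ 0.014  -0.053   0.    ]
 [ 0.014  -0.0531  0.    ]] [0.0543 0.0548 0.0549]
yaw 14.90593988255627
[[ 0.5586 -0.0841  0.075 ]
 [ 0.5586 -0.0841  0.075 ]
 [ 0.5586 -0.0841  0.075 ]
 [ 0.5586 -0.0841  0.075 ]]
```

Run:
```python
from h import *
import pickle
d=pickle.load(open("c0.pkl","rb"));np.set_printoptions(precision=4,suppress=True)
t,s=d["top"],d["scene"]
kt=keys(t,[(277,274),(304,266),(333,258),(361,250)],150)
for th in(155,165,172):
    ks=keys(s,[(235,236),(258,245),(281,258),(307,271)],th);print(th,ks);print(tri(t,kt[:,:2],s,ks[:,:2]))
u=s["frame"][225:290,220:330];cv2.imwrite("pics/crop.png",cv2.resize(u,None,fx=7,fy=7,interpolation=cv2.INTER_CUBIC))
```

```text
155 [[237.1818 234.461  226.     229.      21.      12.     154.    ]
 [259.1813 243.924  247.     238.      23.      14.     171.    ]
 [282.8315 256.5761 271.     250.      23.      15.     184.    ]
 [308.5833 270.3431 296.     263.      24.      16.     204.    ]]
[[ 0.4551  0.0081  0.0686  0.0039]
 [ 0.4691 -0.0452  0.073   0.004 ]
 [ 0.4829 -0.0982  0.0733  0.0036]
 [ 0.4969 -0.1514  0.0734  0.0034]]
165 [[236.627  233.6984 227.     229.      20.      11.     126.    ]
 [258.6803 243.3537 247.     238.      23.      12.     147.    ]
 [282.5828 256.0982 271.     250.      23.      14.     163.    ]
 [308.2528 269.7809 297.     264.      23.      13.     178.    ]]
[[ 0.4546  0.008   0.0702  0.003 ]
 [ 0.4687 -0.0451  0.0742  0.0032]
 [ 0.4827 -0.0982  0.0742  0.0033]
 [ 0.4966 -0.1513  0.0744  0.003 ]]
172 [[236.6126 233.5045 227.     229.      20.      11.     111.    ]
 [258.6048 243.2016 247.     238.      22.      12.     124.    ]
 [282.4414 255.7931 272.     250.      22.      13.     145.    ]
 [308.1329 269.7658 297.     264.      23.      13.     158.    ]]
[[ 0.4546  0.0079  0.0706  0.003 ]
 [ 0.4686 -0.0451  0.0745  0.0031]
 [ 0.4826 -0.0982  0.0747  0.0031]
 [ 0.4965 -0.1512  0.0744  0.0029]]
```

View pics/crop.png

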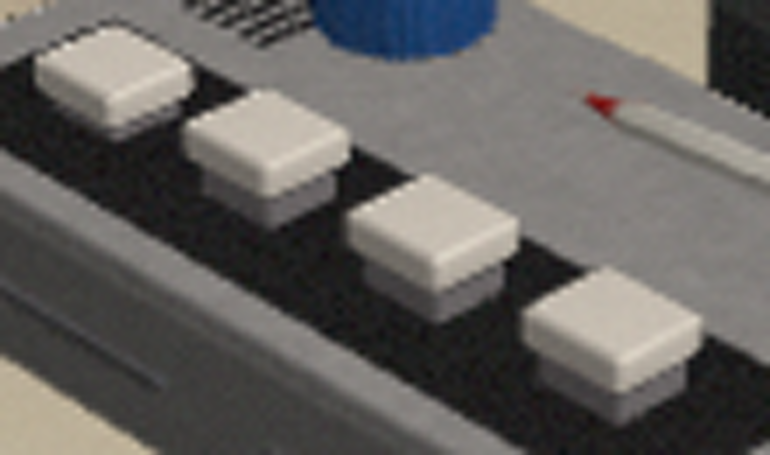

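Key 1 looks lower: its triangulated top is 70.5 mm against 74.5 mm for the others, and the spacing and heights agree with the text. I still have to check all four by touch. Next I close the fingers and go above key 1.

>>> step_arm:
  targets: "2.5 2.6 0 0; 2.5 2.6 0 0; 2.5 2.6 0 0; 2.5 2.6 0 0; 2.5 2.6 0 0; 2.5 2.6 0 0; 2.5 2.6 0 0; 2.5 2.6 0 0; 2.5 2.6 0 0; 2.5 2.6 0 0; 2.5 2.6 0 0; 2.5 2.6 0 0"
  claw: 0

```text
time_s: 1.1
tcp_pos: [0.4053, 0.1516, 0.2225]
ee_rot: [[0.903, -0.43, -0.0], [-0.43, -0.903, 0.0], [-0.0, 0.0, -1.0]]
wrist_force: [-0.3, -0.3, -0.4]
gripper_width: 0.169
gripper_force: 0.0
```

>>> step_arm:
  targets: "2.5 2.6 0 0; 2.5 2.6 0 0; 2.5 2.6 0 0; 2.5 2.6 0 0; 0 0 0 -6.5; 0 0 0 -6.5; 0 0 0 -6.5; 0 0 0 -6.5; 0 0 0 -6.5; 0 0 0 -6.5; 0 0 0 -1.4; 0 0 0 0"

```text
time_s: 2.1
tcp_pos: [0.4507, 0.0165, 0.2223]
ee_rot: [[0.967, 0.256, -0.001], [0.256, -0.967, -0.0], [-0.001, -0.0, -1.0]]
wrist_force: [0.2, -0.3, -0.4]
gripper_width: 0.004
gripper_force: 0.0
```

```bash
cat > w.py <<'E'
from station import sense
import numpy as np,sys
np.set_printoptions(precision=4,suppress=True)
s=sense();R=s["ee_rot"];print(s["time_s"],s["tcp_pos"],s["wrist_force"],s["joints"],s["gripper_width"],"yaw",np.degrees(np.arctan2(R[1,0],R[0,0])),R[:,2])
for k,p in enumerate([(.4545,.008,.0706),(.4685,-.045,.0745),(.4825,-.098,.0745),(.4965,-.151,.0745)]): print(k+1,"tool cm",100*R.T@(np.array(p)-s["tcp_pos"]))
E
python3 w.py
```

```text
2.1 [0.4507 0.0165 0.2223] [ 0.1611 -0.3455 -0.4126] [ 22.8376   4.8563 -22.6356  -0.0081 -62.5474  81.9854] 0.004349917310127657 yaw 14.819234140698866 [-0.0007 -0.0002 -1.    ]
1 tool cm [ 0.1602  0.9151 15.1676]
2 tool cm [ 0.1578  6.3969 14.7774]
3 tool cm [ 0.1556 11.8787 14.7773]
4 tool cm [ 0.1535 17.3605 14.7771]
```

>>> step_arm:
  targets: "0.16 0.9 3 0; 0 0 3 0; 0 0 3 0; 0 0 2.5 0; 0 0 1.5 0; 0 0 1 0; 0 0 0.2 0; 0 0 0 0; 0 0 0 0"

```text
time_s: 2.85
tcp_pos: [0.4554, 0.0084, 0.0811]
ee_rot: [[0.966, 0.257, 0.001], [0.257, -0.966, 0.0], [0.001, 0.0, -1.0]]
wrist_force: [0.6, -0.5, -0.1]
gripper_width: 0.007
gripper_force: 0.0
```

```bash
python3 w.py
```

```text
2.85 [0.4554 0.0084 0.0811] [ 0.5906 -0.5349 -0.1426] [ 21.6086  15.2934 -33.6328   0.0192 -41.0151  83.2525] 0.006506276018312185 yaw 14.875559284879376 [ 0.001   0.0002 -1.    ]
1 tool cm [-0.0981  0.0185  1.0489]
2 tool cm [-0.1052  5.5003  0.6594]
3 tool cm [-0.1127 10.9821  0.6599]
4 tool cm [-0.1203 16.4638  0.6604]
```

>>> step_arm:
  targets: "-0.1 0 0.1 0; 0 0 0.1 0; 0 0 0.1 0; 0 0 0.1 0; 0 0 0.1 0; 0 0 0 0; 0 0 0 0"

```text
time_s: 3.43
tcp_pos: [0.4539, 0.008, 0.0755]
ee_rot: [[0.966, 0.257, -0.0], [0.257, -0.966, -0.0], [-0.0, 0.0, -1.0]]
wrist_force: [-0.6, -0.4, 0.4]
gripper_width: 0.005
gripper_force: 0.0
```

>>> step_arm:
  targets: "0 0 0.1 0; 0 0 0 0; 0 0 0 0"

```text
time_s: 3.68
tcp_pos: [0.4538, 0.008, 0.0745]
ee_rot: [[0.966, 0.257, -0.0], [0.257, -0.966, -0.0], [-0.0, 0.0, -1.0]]
wrist_force: [-0.8, 0.4, 0.5]
gripper_width: 0.01
gripper_force: 0.0
```

>>> step_arm:
  targets: "0 0 0.1 0; 0 0 0 0; 0 0 0 0"

```text
time_s: 3.93
tcp_pos: [0.4538, 0.008, 0.0735]
ee_rot: [[0.966, 0.257, -0.0], [0.257, -0.966, -0.0], [-0.0, 0.0, -1.0]]
wrist_force: [-0.1, 0.3, -0.7]
gripper_width: 0.002
gripper_force: 0.0
```

>>> step_arm:
  targets: "0 0 0.1 0; 0 0 0 0; 0 0 0 0"

```text
time_s: 4.18
tcp_pos: [0.4538, 0.008, 0.0725]
ee_rot: [[0.966, 0.257, -0.0], [0.257, -0.966, -0.0], [-0.0, -0.0, -1.0]]
wrist_force: [0.2, 0.3, -0.2]
gripper_width: 0.008
gripper_force: 0.0
```

>>> step_arm:
  targets: "0 0 0.1 0; 0 0 0 0; 0 0 0 0"

```text
time_s: 4.43
tcp_pos: [0.4538, 0.008, 0.0715]
ee_rot: [[0.966, 0.257, -0.0], [0.257, -0.966, -0.0], [-0.0, 0.0, -1.0]]
wrist_force: [-0.4, 0.3, 0.9]
gripper_width: 0.004
gripper_force: 0.0
```

>>> step_arm:
  targets: "0 0 0.05 0; 0 0 0 0; 0 0 0 0"

```text
time_s: 4.68
tcp_pos: [0.4539, 0.008, 0.0711]
ee_rot: [[0.966, 0.257, 0.0], [0.257, -0.966, 0.0], [0.0, 0.0, -1.0]]
wrist_force: [-1.2, -0.0, 0.7]
gripper_width: 0.006
gripper_force: 0.3
```

>>> step_arm:
  targets: "0 0 0.05 0; 0 0 0 0; 0 0 0 0"

```text
time_s: 4.93
tcp_pos: [0.454, 0.008, 0.0708]
ee_rot: [[0.966, 0.258, 0.0], [0.258, -0.966, -0.0], [0.0, 0.0, -1.0]]
wrist_force: [-0.8, -0.3, 3.5]
gripper_width: 0.003
gripper_force: 1.8
```

>>> step_arm:
  targets: "0 0 0.03 0; 0 0 0 0; 0 0 0 0"

```text
time_s: 5.18
tcp_pos: [0.454, 0.008, 0.0704]
ee_rot: [[0.966, 0.257, 0.0], [0.257, -0.966, 0.0], [0.0, 0.0, -1.0]]
wrist_force: [-0.1, -0.4, 4.4]
gripper_width: 0.005
gripper_force: 1.9
```

Key 1 is firm at about 71 mm, with 3.5 N or more over about 0.3 mm, so it feels latched. On to key 2.

>>> step_arm:
  targets: "0 0 -0.5 0; 0 0 -1 0; 0 0 -0.4 0; 0 1.8 0 0; 0 2.2 0 0; 0 1.5 0 0; 0 0 0.5 0; 0 0 0.5 0; 0 0 0.3 0; 0 0 0 0; 0 0 0 0"

```text
time_s: 6.1
tcp_pos: [0.4677, -0.0446, 0.0759]
ee_rot: [[0.966, 0.258, -0.001], [0.258, -0.966, -0.0], [-0.001, -0.0, -1.0]]
wrist_force: [0.3, 0.3, -0.1]
gripper_width: 0.005
gripper_force: 0.0
```

>>> step_arm:
  targets: "0 0 0.1 0; 0 0 0 0; 0 0 0 0"

```text
time_s: 6.35
tcp_pos: [0.4681, -0.0447, 0.0754]
ee_rot: [[0.966, 0.258, 0.0], [0.258, -0.966, 0.0], [0.0, -0.0, -1.0]]
wrist_force: [0.2, 0.4, 1.5]
gripper_width: 0.005
gripper_force: 0.6
```

>>> step_arm:
  targets: "0 0 0.1 0; 0 0 0 0; 0 0 0 0"

```text
time_s: 6.6
tcp_pos: [0.4682, -0.045, 0.0744]
ee_rot: [[0.966, 0.258, 0.001], [0.258, -0.966, 0.0], [0.001, 0.0, -1.0]]
wrist_force: [-1.0, 0.9, 1.9]
gripper_width: 0.006
gripper_force: 0.9
```

>>> step_arm:
  targets: "0 0 0.1 0; 0 0 0 0; 0 0 0 0"

```text
time_s: 6.85
tcp_pos: [0.4683, -0.0451, 0.0733]
ee_rot: [[0.966, 0.257, 0.001], [0.257, -0.966, 0.0], [0.001, 0.0, -1.0]]
wrist_force: [-0.4, 0.7, 1.1]
gripper_width: 0.009
gripper_force: 1.1
```

>>> step_arm:
  targets: "0 0 -0.5 0; 0 0 -1 0; 0 0 0 0; 0 1.8 0 0; 0 2.2 0 0; 0 1.5 0 0; 0 0 0.5 0; 0 0 0.5 0; 0 0 0.3 0; 0 0 0 0; 0 0 0 0"

```text
time_s: 7.77
tcp_pos: [0.4816, -0.0978, 0.0749]
ee_rot: [[0.966, 0.258, -0.001], [0.258, -0.966, -0.0], [-0.001, -0.0, -1.0]]
wrist_force: [-0.8, 0.4, 1.3]
gripper_width: 0.004
gripper_force: 0.6
```

>>> step_arm:
  targets: "0 0 0.1 0; 0 0 0 0; 0 0 0 0"

```text
time_s: 8.02
tcp_pos: [0.482, -0.0979, 0.0743]
ee_rot: [[0.966, 0.258, -0.0], [0.258, -0.966, 0.0], [-0.0, -0.0, -1.0]]
wrist_force: [-1.8, 0.8, 1.0]
gripper_width: 0.006
gripper_force: 0.9
```

>>> step_arm:
  targets: "0 0 0.1 0; 0 0 0 0; 0 0 0 0"

```text
time_s: 8.27
tcp_pos: [0.4823, -0.0981, 0.0733]
ee_rot: [[0.966, 0.257, 0.0], [0.257, -0.966, 0.0], [0.0, -0.0, -1.0]]
wrist_force: [-1.5, 0.9, 1.8]
gripper_width: 0.003
gripper_force: 1.1
```

Keys 2 and 3 touch at about 75 mm and yield softly, so both are free. Key 4 next.

>>> step_arm:
  targets: "0 0 -0.5 0; 0 0 -1 0; 0 0 0 0; 0 1.8 0 0; 0 2.2 0 0; 0 1.5 0 0; 0 0 0.5 0; 0 0 0.5 0; 0 0 0.3 0; 0 0 0 0; 0 0 0 0"

```text
time_s: 9.18
tcp_pos: [0.4959, -0.151, 0.075]
ee_rot: [[0.966, 0.258, -0.001], [0.258, -0.966, -0.0], [-0.001, -0.0, -1.0]]
wrist_force: [-0.6, -0.1, 0.2]
gripper_width: 0.003
gripper_force: 0.5
```

>>> step_arm:
  targets: "0 0 0.1 0; 0 0 0 0; 0 0 0 0"

```text
time_s: 9.43
tcp_pos: [0.4961, -0.151, 0.0743]
ee_rot: [[0.966, 0.258, -0.0], [0.258, -0.966, 0.0], [-0.0, -0.0, -1.0]]
wrist_force: [-1.2, 1.0, 1.7]
gripper_width: 0.005
gripper_force: 0.9
```

>>> step_arm:
  targets: "0 0 0.1 0; 0 0 0 0; 0 0 0 0"

```text
time_s: 9.68
tcp_pos: [0.4964, -0.1513, 0.0733]
ee_rot: [[0.966, 0.258, 0.0], [0.258, -0.966, 0.0], [0.0, -0.0, -1.0]]
wrist_force: [-0.5, 1.5, 1.7]
gripper_width: 0.005
gripper_force: 1.1
```

Key 4 yields too, so key 1 is the latched one. Up and back to hover above key 1.

>>> step_arm:
  targets: "0 0 -0.5 0; 0 0 -1 0; 0 0 -0.5 0; 0 0 0 0; 0 -2.5 0 0; 0 -3 0 0; 0 -3 0 0; 0 -3 0 0; 0 -3 0 0; 0 -2 0 0; 0 0 0 0; 0 0 0 0"

```text
time_s: 10.68
tcp_pos: [0.4539, 0.0089, 0.0936]
ee_rot: [[0.966, 0.26, 0.001], [0.26, -0.966, 0.0], [0.001, -0.0, -1.0]]
wrist_force: [0.4, 0.4, 1.2]
gripper_width: 0.007
gripper_force: 0.0
```

```bash
python3 w.py
```

```text
10.6833 [0.4539 0.0089 0.0936] [0.3996 0.4487 1.2308] [ 21.7269  14.0497 -32.9683   0.0016 -42.936   83.3195] 0.0069327435422717664 yaw 15.047501618682722 [ 0.0008  0.0003 -1.    ]
1 tool cm [0.0315 0.098  2.2967]
2 tool cm [0.0078 5.5797 1.9062]
3 tool cm [-0.0162 11.0614  1.9058]
4 tool cm [-0.0401 16.5432  1.9054]
```

>>> step_arm:
  targets: "0.03 0.1 0.8 0; 0 0 0.8 0; 0 0 0.4 0; 0 0 0.1 0; 0 0 0.1 0; 0 0 0.1 0; 0 0 0.1 0; 0 0 0 0; 0 0 0 0"

```text
time_s: 11.43
tcp_pos: [0.4543, 0.0069, 0.0694]
ee_rot: [[0.966, 0.257, -0.0], [0.257, -0.966, -0.0], [-0.0, 0.0, -1.0]]
wrist_force: [-1.8, -1.8, 4.6]
gripper_width: 0.005
gripper_force: 2.1
```

>>> step_arm:
  targets: "0 0 0.1 0; 0 0 0.1 0; 0 0 0.1 0; 0 0 0.1 0; 0 0 0.1 0; 0 0 0 0; 0 0 0 0"

```text
time_s: 12.02
tcp_pos: [0.4544, 0.007, 0.0647]
ee_rot: [[0.966, 0.258, 0.0], [0.258, -0.966, -0.0], [-0.0, 0.0, -1.0]]
wrist_force: [-2.8, -2.8, 6.3]
gripper_width: 0.005
gripper_force: 3.3
```

About 10.5 mm down at about 6.5 N, past the latching point. I release it and back away.

>>> step_arm:
  targets: "0 0 0.03 0; 0 0 0 0; 0 0 -0.3 0; 0 0 -0.5 0; 0 0 -1 0; 0 0 -3 0; 0 0 -3 0; 0 0 -3 0; -2 -3 -2 0; -2 -3 0 0; -2 -3 0 0; -1 -3 0 0"

```text
time_s: 13.02
tcp_pos: [0.3541, 0.1058, 0.1925]
ee_rot: [[0.967, 0.256, 0.001], [0.256, -0.967, 0.003], [0.002, -0.003, -1.0]]
wrist_force: [-0.5, 0.1, -0.1]
gripper_width: 0.005
gripper_force: 0.0
```

>>> step_arm:
  targets: "0 -3 0 0; 0 -3 0 0; 0 -3 0 0; 0 -3 0 0; 0 -3 0 0; 0 -2 0 0; 0 0 0 0; 0 0 0 0; 0 0 0 0"

```text
time_s: 13.77
tcp_pos: [0.312, 0.2692, 0.1919]
ee_rot: [[0.966, 0.257, -0.0], [0.257, -0.966, 0.0], [-0.0, -0.0, -1.0]]
wrist_force: [-1.3, -0.5, -0.3]
gripper_width: 0.005
gripper_force: 0.0
```

Run:
```python
from station import cams,sense
from h import *
import pickle
np.set_printoptions(precision=4,suppress=True)
t,s=cams.capture("top"),cams.capture("scene")
cv2.imwrite("pics/s1.png",s["frame"])
d=pickle.load(open("c0.pkl","rb"))
for n,c in(("top",t),("scene",s)):
    df=cv2.absdiff(c["frame"],d[n]["frame"]).max(axis=2); y,x=np.where(cv2.medianBlur(df,3)>50); print(n,len(x),x.min() if len(x) else 0,x.max() if len(x) else 0)
print(sense()["time_s"],sense()["tcp_pos"])
kt=keys(t,[(277,274),(304,266),(333,258),(361,250)],150); ks=keys(s,[(235,234),(258,245),(281,258),(307,271)],165)
print(kt[:,2:],ks[:,2:]);print(tri(t,kt[:,:2],s,ks[:,:2]))
```

```text
top 6446 0 142
scene 7330 4 246
13.8667 [0.3122 0.2686 0.1919]
[[269. 267.  16.  14. 150.]
 [298. 259.  15.  14. 152.]
 [326. 251.  15.  14. 149.]
 [354. 243.  16.  14. 151.]] [[226. 227.  21.  11. 132.]
 [247. 238.  22.  12. 146.]
 [271. 250.  23.  14. 165.]
 [297. 264.  23.  14. 183.]]
[[ 0.4547  0.0081  0.074   0.0032]
 [ 0.4687 -0.045   0.0741  0.0033]
 [ 0.4828 -0.098   0.0739  0.0034]
 [ 0.4967 -0.1512  0.0741  0.0032]]
```

View pics/s1.png

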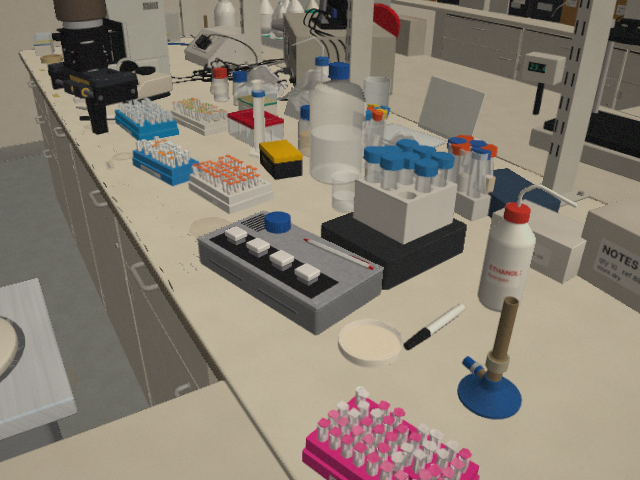

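All four keys now stand at an equal 74 mm, with key 1 at (235,234) up from before. The cap, pen, dish and marker haven't moved, and the arm is clear. I'm handing the job in.

```bash
python3 -c "
from station import r
print(r.finish_job())"
```

```text
the job is handed in; nothing more can be done
None
```

The job is handed in; no verdict came back. I tapped the keys left to right, found key 1 (the leftmost) latched, pressed it down and let go; the last pictures show all four keys up and the cap, pen, dish and marker unmoved.

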